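# Shake the finder tags out of the strap basket

### The job

Get the five round finder tags out of the strap basket: lift it by its bar, carry it steadily past the other things, and hold it over the shallow tray, roughly level. Shake it side to side until all five tags have dropped through its floor into the tray, with the earbud case and the bike light still in the basket; do not touch the tags. Then set the basket down, without dropping it, squarely in the middle of its cork mat and let go, leaving the other things on the shelf where they are.

Things in the scene. Friction and masses are not known exactly. Their poses are not given: they have to be found in the camera images.
- basket_grip (a point): Centre of the beech carrying bar of the strap basket. The bar is 16 mm wide (point x), 24 mm high, with flat upright sides; it runs 210 mm along point y between two upright end straps; z is up. Its centre is 130 mm above the basket's underside, 120 mm above the top face of its lattice floor. The space between bar and walls is open. 0.34 to 0.53 kg, plus 0.2 kg load.
- tray_in (a point): Centre of the inner floor of the shallow wooden tray (fixed, outside 240 x 300 mm, long side along point y, walls 6 mm thick; inner floor 6 mm and rim 28 mm above the shelf). Mat and tray stand left and right of the row of flask, power bank and paperweight; which is on which side varies.
- mat_top (a point): Centre of the top face of the thin cork mat (fixed, 190 x 250 x 4 mm, long side along point y); top face 4 mm above the shelf. The basket's place: its bar lies along the mat's long side, either way round.
- tag1_center (a point): Centre of a round white finder tag, a disc 31 mm across and 8 mm thick, 12 g, lying flat (z along its axis). At the start it lies on a strap of the basket's floor; it passes any hole of the lattice.
- tag2_center (a point): Another finder tag, same as tag1.
- tag3_center (a point): Another finder tag, same as tag1.
- tag4_center (a point): Another finder tag, same as tag1.
- tag5_center (a point): Another finder tag, same as tag1.
- earbud_case_center (a point): Centre of the matte black earbud case, 50 x 64 x 27 mm (x, y, z), lying in the basket; too big for the holes.
- bike_light_center (a point): Centre (half-way up) of the red plastic bike light, 48 x 71 x 38 mm (x, y, z), lying in the basket; too big for the holes.
- flask_center (a point): Centre of the upright aluminium drinking flask, 66 mm across, 200 mm high (100 mm above and below this point), 0.4 kg, loose; it stands between mat and tray, either near the robot or far from it. Leave alone.
- paperweight_center (a point): Centre of the blue glass marble paperweight, 64 mm across, 55 mm high, flat underneath, loose, between mat and tray. Leave alone.
- power_bank_center (a point): Centre of the aluminium power bank, 140 x 68 x 16 mm, lying between mat and tray, loose. Leave alone.
- glasses_case_center (a point): Centre of the brown glasses case, 62 x 160 x 42 mm, loose, at the left side of the shelf. Leave alone.
- basket: The basket: origin at the centre of its underside, axes as its bar's point. 146 (x) x 222 (y) mm outside, 140 x 210 mm inside, walls 56 mm high. Floor: 18 mm straps in a diagonal lattice, square holes 38 mm wide, 10 mm ledge at the walls. Its load lies loose on smooth metal (friction about 0.25): starts or stops above 2 to 3 m/s2 make it slide. At first it stands on the mat.

How it is judged:
On the way, in this order (a step that is already met when the one before it is completed fails the run):
1. the basket is held up over the tray (centres within 90 mm, off the shelf) (horizontal distance between basket_grip and tray_in below 0.09 m and height (world z) of basket_grip above 0.15 m), for 0.1 s.
2. all five tags lie in the tray (x of tag1_center in the frame of tray_in between -0.114 and 0.114 m and y of tag1_center in the frame of tray_in between -0.144 and 0.144 m and z of tag1_center in the frame of tray_in between 0 and 0.035 m and x of tag2_center in the frame of tray_in between -0.114 and 0.114 m and y of tag2_center in the frame of tray_in between -0.144 and 0.144 m and z of tag2_center in the frame of tray_in between 0 and 0.035 m and x of tag3_center in the frame of tray_in between -0.114 and 0.114 m and y of tag3_center in the frame of tray_in between -0.144 and 0.144 m and z of tag3_center in the frame of tray_in between 0 and 0.035 m and x of tag4_center in the frame of tray_in between -0.114 and 0.114 m and y of tag4_center in the frame of tray_in between -0.144 and 0.144 m and z of tag4_center in the frame of tray_in between 0 and 0.035 m and x of tag5_center in the frame of tray_in between -0.114 and 0.114 m and y of tag5_center in the frame of tray_in between -0.144 and 0.144 m and z of tag5_center in the frame of tray_in between 0 and 0.035 m), for 0.1 s.
3. the basket is set down on the mat by hand, not dropped (still in the fingers with its underside less than 8 mm above the mat) (horizontal distance between basket_grip and mat_top below 0.025 m and z of basket_grip in the frame of mat_top below 0.138 m and contact force between basket and the fingers above 1 N), for 0.05 s.
At the end, for the whole second after the job is handed in: All five tags lie inside the tray (centres under 35 mm above its floor); earbud case and bike light are in the basket, on its floor; the basket stands flat and still on the mat, released, bar centre within 25 mm of the mat's centre and bar within 0.13 rad of the mat's long axis, either way round (all of step 2 and x of earbud_case_center in the frame of basket_grip between -0.07 and 0.07 m and y of earbud_case_center in the frame of basket_grip between -0.105 and 0.105 m and z of earbud_case_center in the frame of basket_grip between -0.125 and -0.07 m and x of bike_light_center in the frame of basket_grip between -0.07 and 0.07 m and y of bike_light_center in the frame of basket_grip between -0.105 and 0.105 m and z of bike_light_center in the frame of basket_grip between -0.125 and -0.07 m and horizontal distance between basket_grip and mat_top below 0.025 m and angle between the y axis of basket_grip and the y axis of mat_top, either way round below 0.13 rad and z of basket_grip in the frame of mat_top between 0.124 and 0.135 m and angle between basket_grip's own z axis and vertical below 0.05 rad and linear speed of basket below 0.02 m/s); the robot touches nothing.
It fails at once if the basket is tipped by more than 0.45 rad (angle between basket_grip's own z axis and vertical above 0.45 rad).
It fails at once if the fingers touch a tag (they are to be shaken out, not picked out) (contact force between any of tag1, tag2, tag3, tag4, tag5 and the fingers above 0.5 N).
It fails at once if a bystander (flask, paperweight, power bank, glasses case) is shifted by more than 20 mm (distance of any of flask_center, paperweight_center, power_bank_center, glasses_case_center from where it was at the start of the episode above 0.02 m).
It also fails if it takes over 58 s, if anything falls off the work surface, if the arm or the gripper's body presses on something with over 40 N, if the wrist force passes 120 N, or if a joint passes its speed limit or range.

### The arm

A 7-joint arm with a two-finger parallel gripper is mounted at the origin on the work surface. World frame = base frame: x ahead of the robot, y to its left, z up, the work surface at z = 0. Lengths are in m, angles in rad, forces in N, time in s.
With the tool pointing down it reaches from about 0.425 to 0.875 m from the base axis. Payload 9.9 kg.
Tool frame: the origin (TCP) lies on the centre line of the jaws, within the pads' length; the fingertips stand 11 mm ahead of it and the grasp point (between the pads) lies 8 mm behind it; z points along the fingers, y is the direction in which the jaws open and shut (so a half turn about z gives the same grasp; the last joint's range is limited). The gripper opens to 85 mm and grips with 20 to 120 N. Pads are 22 mm wide; open, the fingers measure 114 mm over their backs; the gripper's body (76 mm by 85 mm) begins 54 mm behind the grasp point. The pads swing forward as they close: fully open they stand 13 mm farther back than shut.
Start: joints at [-1.225, 0.576, 0.025, 1.437, -0.015, 1.129, -0.057], TCP at [0.281, 0.614, 0.242] pointing down, gripper open.
Joint ranges: [-2.76, 2.76], [-0.34, 2.15], [-1.52, 1.57], [0.19, 2.46], [-1.09, 4.23], [0.17, 1.99], [-2.82, 2.82]. Speed limits (rad/s): [2.22, 2.22, 3.01, 3.01, 3.14, 3.14, 3.14].

### API

Orientations are given as a unit quaternion [w, x, y, z].
In Python, from plant import * gives the robot as it stands. The module is installed in compiled form; this text tells all that it offers.
- The arm moves only by the shell command python3 -m handwheel 'ROWS'. ROWS is JSON, a list that holds one entry, the list of rows, each a list of 5 numbers: the shift along the tool's x, y, z in m, then the turn about the tool's z in rad, then the opening, from -1 (shut) to 1 (fully open). In form: [[[tx, ty, tz, turn, jaw], ...]]. A call has 1 to 10 rows; each row is the pose to reach, as a shift and turn from the pose measured when the call began, along the tool's axes at that moment; what a row does not reach only later rows make up. A row lasts 1/8 s, in which the tool goes at most 62.5 mm and 10.7 degrees, less where a joint would pass 70% of its speed; a pose out of reach is approached as far as the arm can. A call with a gripper value outside its range is refused whole. The fingers move at their own pace and stop on an object; the grip force is fixed at half the most. Time passes only in rows, so rows that repeat a pose let the fingers close. It gives the time, the measured TCP pose, the force and the opening at its end, in the units of the state.
- read_state(): the state, without advancing time (a new reading comes with each control period).
- snapshot(name): name is "scene" or "top" or "wrist"; returns a dict with "img" (400x640x3 uint8, red, green, blue), "camera_matrix" (3x3 intrinsics, pixels), "cam_to_world" (4x4, takes a point from camera to world coordinates). Camera axes: x right, y down, z forward; pixel columns grow to the right and rows downward; lengths in m; the calibration is good to about 2 mm. A picture is of the moment at which its call begins. There is no depth.
- job_done(): hands the job in, once; it reports no verdict.
The state is a dict: "time": time; "joint_positions": joint angles; "dq": joint speeds; "tau": joint torques, N m; "tcp_pos": TCP position; "tool_rot": TCP orientation; "ft_force": force on the tool from outside, world axes, zero at the start; "torque": the same for the moment, N m; "width": opening from 0.0 (shut) to 1.0 (fully open).
Only numpy, scipy, OpenCV 4.12 (cv2) and the standard library are available. Lean on these libraries where they do the work, as an engineer would, in place of code of your own. Each camera call takes 0.05 s, during which the arm holds its last target. There are 200 camera calls.

## Working session

There is one attempt and no reset: what is moved stays moved. The work goes in short steps, Python scripts to look and compute and a shell command to move; the robot and the scene stay as the last step left them, time stands still between calls to the robot, and variables do not carry over. Pictures are saved under pics/ and viewed, about 8 in all and at most 12, crops included, and the job is handed in when it is done.

```bash
mkdir -p pics; cat > h.py <<'E'
from plant import *
import numpy as np, cv2
def save(cam,name):
    s=snapshot(cam); cv2.imwrite(f'pics/{name}.png',s['img'][:,:,::-1]); np.savez(f'pics/{name}.npz',K=s['camera_matrix'],T=s['cam_to_world']); return s
def px2w(name,u,v,z):
    d=np.load(f'pics/{name}.npz'); K,T=d['K'],d['T']
    r=T[:3,:3]@np.linalg.solve(K,[u,v,1.]); o=T[:3,3]; return o+r*(z-o[2])/r[2]
def w2px(name,p):
    d=np.load(f'pics/{name}.npz'); K,T=d['K'],d['T']
    c=T[:3,:3].T@(np.array(p)-T[:3,3]); q=K@c; return q[:2]/q[2]
E
python3 - <<'E'
from h import *
a=save('top','top1'); b=save('scene','scene1')
print(a['cam_to_world'],b['cam_to_world'],a['camera_matrix'])
s=read_state();print({k:s[k] for k in('time','tcp_pos','tool_rot','ft_force','width')})
E
```

```text
[[-0.01282219 -0.98023304  0.19743044  0.30410391]
 [-0.99989473  0.01391045  0.00412624  0.10977294]
 [-0.00679102 -0.19735675 -0.98030821  1.35435855]
 [ 0.          0.          0.          1.        ]] [[-0.65223892  0.43173604 -0.62304766  1.24480046]
 [ 0.7577283   0.3938945  -0.52028353  0.69396925]
 [ 0.0207899  -0.81145001 -0.58405193  0.77412153]
 [ 0.          0.          0.          1.        ]] [[438.49986875   0.         316.04382221]
 [  0.         438.49986875 195.40683427]
 [  0.           0.           1.        ]]
{'time': 0.1, 'tcp_pos': array([0.28111095, 0.61325714, 0.24154038]), 'tool_rot': array([-1.03073411e-04,  2.13226045e-01,  9.77002616e-01, -7.29464552e-04]), 'ft_force': array([ 0.29448435,  0.68728876, -0.12847667]), 'width': 0.9960167880268385}
```

View pics/top1.png

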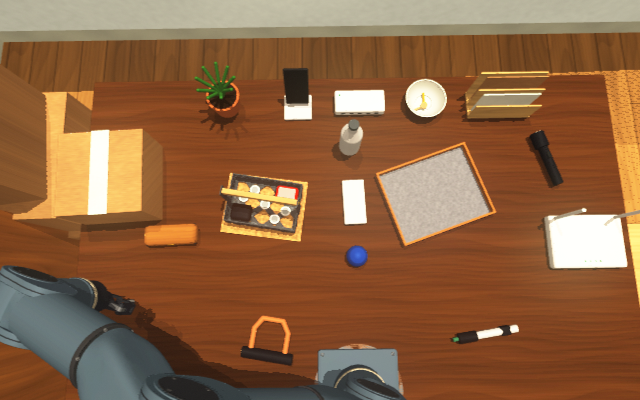

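View pics/scene1.png

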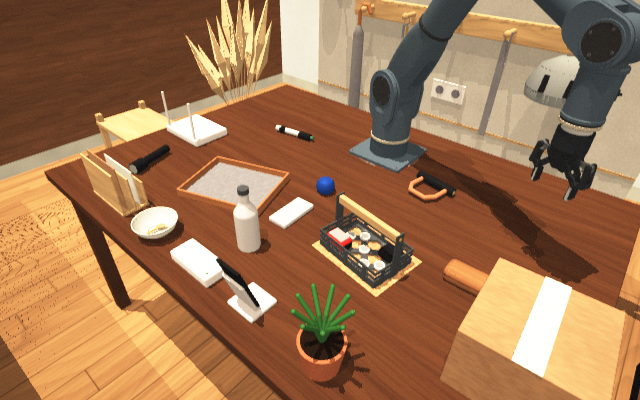

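The top view shows the mat and basket at about (264,207), the tray at (435,194), the flask at (350,140), the power bank at (354,202), the paperweight at (357,257) and the glasses case at (171,235). Next I'll turn these into positions.

```bash
python3 - <<'E'
from h import *
im=cv2.imread('pics/top1.png')
c=im[160:255,205:320]; cv2.imwrite('pics/c1.png',cv2.resize(c,None,fx=6,fy=6,interpolation=cv2.INTER_CUBIC))
f=lambda u,v,z:px2w('top1',u,v,z).round(4)
M=[f(*p,.004) for p in[(230,174),(308,183),(299,240),(221,233)]]
T=[f(*p,.028) for p in[(376,180),(464,144),(494,212),(405,244)]]
for n,Q in(('mat',M),('tray',T)):
    Q=np.array(Q);print(n,Q.mean(0),[np.linalg.norm(Q[i]-Q[i-1]).round(3) for i in range(4)],[np.arctan2(*(Q[i]-Q[i-1])[1::-1]).round(3) for i in range(4)])
print('bar',f(222,192,.146),f(297,202,.146)); print('flask base/top',f(350,150,0.02),f(353,125,.2)); print('pw',f(357,257,.03)); print('pb',f(354,202,.016))
E
```

```text
mat [0.541025 0.277225 0.004   ] [np.float64(0.189), np.float64(0.25), np.float64(0.182), np.float64(0.242)] [np.float64(-0.122), np.float64(-1.703), np.float64(2.98), np.float64(1.468)]
tray [ 0.569275 -0.2507    0.028   ] [np.float64(0.215), np.float64(0.303), np.float64(0.23), np.float64(0.292)] [np.float64(0.379), np.float64(-1.191), np.float64(-2.814), np.float64(1.898)]
bar [0.561  0.3799 0.146 ] [0.5294 0.1685 0.146 ]
flask base/top [0.7181 0.0059 0.02  ] [0.7343 0.0096 0.2   ]
pw [ 0.381  -0.0049  0.03  ]
pb [ 0.5511 -0.0021  0.016 ]
```

View pics/c1.png

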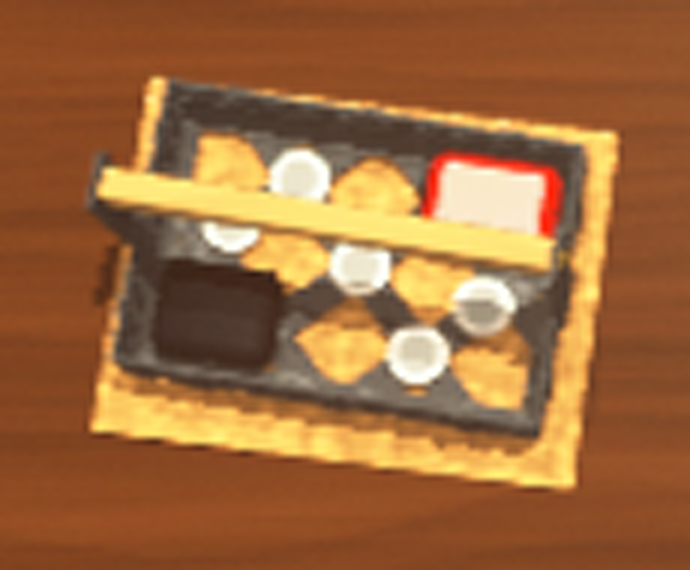

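Mat, tray and bar sizes match the given ones. The bar centre is near (0.545, 0.274) with yaw about -0.15. I'll go above it.

```bash
python3 -m handwheel '[[[-0.06,-0.03,-0.06,0.18,1],[-0.11,-0.06,-0.06,0.36,1],[-0.17,-0.09,-0.06,0.54,1],[-0.22,-0.12,-0.06,0.72,1],[-0.28,-0.15,-0.06,0.90,1],[-0.34,-0.175,-0.06,1.1,1],[-0.381,-0.198,-0.06,1.29,1],[-0.381,-0.198,-0.06,1.29,1],[-0.381,-0.198,-0.06,1.29,1],[-0.381,-0.198,-0.06,1.29,1]]]'
python3 - <<'E'
from h import *
save('wrist','w1'); s=read_state(); print(s['time'],s['tcp_pos'],s['tool_rot'],s['joint_positions'])
print(w2px('w1',[.545,.274,.146]),w2px('w1',[.541,.277,.004]))
E
```

```text
time: 1.35
tcp_pos: [0.5439, 0.2765, 0.3015]
tool_rot: [-0.0, 0.757, 0.654, -0.001]
ft_force: [-0.0, 0.9, 0.4]
width: 1.004
1.4 [0.54385853 0.27656383 0.3016428 ] [-2.01068504e-04  7.56522002e-01  6.53967782e-01 -7.47694558e-04] [-0.80384723  0.4601112   0.40941593  1.5348411  -0.19169313  1.18807515
 -0.50555793]
[322.0606997  190.68073218] [318.28590176 161.64934961]
```

View pics/w1.png

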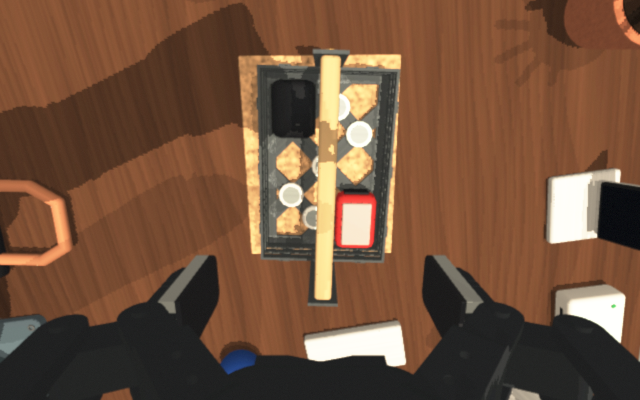

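The wrist view shows the bar's top face from (330,57) to (323,300), and the mat corners at about (239,56), (400,55), (391,252) and (253,254).

```bash
python3 - <<'E'
from h import *
a=px2w('w1',330,57,.146);b=px2w('w1',323,300,.146);print(a,b,(a+b)/2,np.linalg.norm(a-b),np.arctan2(a[0]-b[0],a[1]-b[1]))
Q=np.array([px2w('w1',*p,.004) for p in[(239,56),(400,55),(391,252),(253,254)]]);print(Q.mean(0),[np.linalg.norm(Q[i]-Q[i-1]).round(3) for i in range(4)],[np.arctan2(*(Q[i]-Q[i-1])[1::-1]).round(3) for i in range(4)])
M=np.array([px2w('top1',*p,.004) for p in[(230,173),(307.8,182),(300.8,241.3),(220.3,232)]]);print(M.mean(0),[np.linalg.norm(M[i]-M[i-1]).round(3) for i in range(4)],[np.arctan2(*(M[i]-M[i-1])[1::-1]).round(3) for i in range(4)])
for c in('top1',):
  a=px2w(c,222.5,191.3,.146);b=px2w(c,297.5,202.2,.146);print((a+b)/2,np.arctan2(a[0]-b[0],a[1]-b[1]))
E
```

```text
[0.56649988 0.37903727 0.146     ] [0.53056991 0.16851101 0.146     ] [0.54853489 0.27377414 0.146     ] 0.21357028377109416 0.16903874649601458
[0.54402637 0.27619687 0.004     ] [np.float64(0.25), np.float64(0.187), np.float64(0.248), np.float64(0.187)] [np.float64(1.437), np.float64(-0.14), np.float64(-1.703), np.float64(3.013)]
[0.54242574 0.27657639 0.004     ] [np.float64(0.189), np.float64(0.249), np.float64(0.188), np.float64(0.251)] [np.float64(-0.133), np.float64(-1.703), np.float64(3.018), np.float64(1.443)]
[0.54589978 0.27280621 0.146     ] 0.16055641034603071
```

```bash
python3 -m handwheel '[[[-0.0025,0.004,0.03,0.02,1],[-0.0025,0.004,0.07,0.02,1],[-0.0025,0.004,0.11,0.02,1],[-0.0025,0.004,0.145,0.02,1],[-0.0025,0.004,0.165,0.02,1],[-0.0025,0.004,0.176,0.02,1],[-0.0025,0.004,0.176,0.02,1],[-0.0025,0.004,0.176,0.02,1]]]'
python3 -m handwheel '[[[0,0,0,0,0.2],[0,0,0,0,-0.3],[0,0,0,0,-0.6],[0,0,0,0,-1],[0,0,0,0,-1],[0,0,0,0,-1],[0,0,0,0,-1]]]'
python3 -m handwheel '[[[0,0,-0.001,0,-1],[0,0,-0.003,0,-1],[0,0,-0.006,0,-1],[0,0,-0.009,0,-1],[0,0,-0.012,0,-1],[0,0,-0.014,0,-1],[0,0,-0.015,0,-1],[0,0,-0.015,0,-1]]]'
```

```text
time: 2.4
tcp_pos: [0.5476, 0.2739, 0.1265]
tool_rot: [-0.0, 0.763, 0.647, -0.0]
ft_force: [0.5, 0.5, -0.7]
width: 1.002
time: 3.28
tcp_pos: [0.5477, 0.2739, 0.1267]
tool_rot: [-0.0, 0.763, 0.647, 0.0]
ft_force: [0.0, -0.8, 4.5]
width: 0.176
time: 4.28
tcp_pos: [0.5477, 0.2739, 0.1418]
tool_rot: [-0.0, 0.763, 0.647, 0.0]
ft_force: [-0.7, 0.7, -5.1]
width: 0.178
```

```bash
python3 -m handwheel '[[[0,0,-0.002,0,-1],[0,0,-0.008,0,-1],[0,0,-0.018,0,-1],[0,0,-0.030,0,-1],[0,0,-0.042,0,-1],[0,0,-0.052,0,-1],[0,0,-0.058,0,-1],[0,0,-0.062,0,-1],[0,0,-0.062,0,-1]]]'
python3 -m handwheel '[[[-0.004,0.0003,0,0,-1],[-0.016,0.001,0,0,-1],[-0.036,0.002,0,0,-1],[-0.064,0.004,0,0,-1],[-0.092,0.006,0,0,-1],[-0.114,0.008,0,0,-1],[-0.127,0.009,0,0,-1],[-0.132,0.009,0,0,-1],[-0.132,0.009,0,0,-1],[-0.132,0.009,0,0,-1]]]'
python3 - <<'E'
from h import *
s=save('scene','sc2'); cv2.imwrite('pics/sc2c.png',cv2.resize(s['img'][80:300,150:470,::-1],None,fx=2,fy=2))
t=save('top','t2')
E
```

```text
time: 5.4
tcp_pos: [0.5477, 0.2738, 0.2039]
tool_rot: [-0.0, 0.763, 0.647, 0.0]
ft_force: [0.1, -0.2, -5.5]
width: 0.173
time: 6.65
tcp_pos: [0.535, 0.1433, 0.2037]
tool_rot: [-0.0, 0.762, 0.647, 0.0]
ft_force: [1.3, 0.5, -5.6]
width: 0.179
```

View pics/sc2c.png

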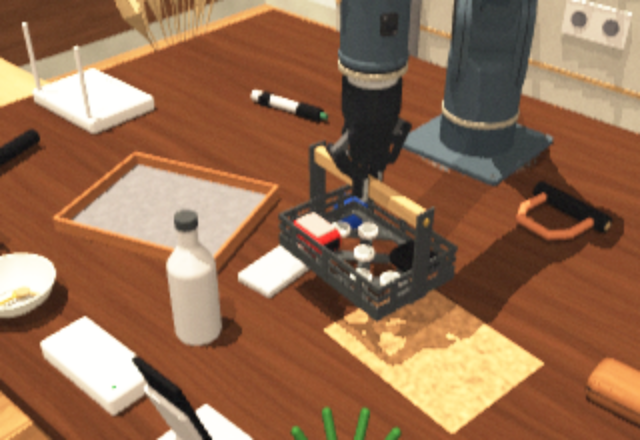

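The basket hangs level and the load is in place, with the tags near (365,245). The flask at (190,290) is well clear. I'll carry on.

```bash
python3 -m handwheel '[[[-0.004,0.0006,0,0,-1],[-0.016,0.0026,0,0,-1],[-0.036,0.006,0,0,-1],[-0.064,0.0106,0,0,-1],[-0.092,0.0153,0,0,-1],[-0.114,0.019,0,0,-1],[-0.127,0.0212,0,0,-1],[-0.132,0.022,0,0,-1],[-0.132,0.022,0,0,-1],[-0.132,0.022,0,0,-1]]]'
python3 -m handwheel '[[[-0.004,0.0006,0,-0.005,-1],[-0.016,0.0026,0,-0.02,-1],[-0.036,0.006,0,-0.05,-1],[-0.064,0.0106,0,-0.09,-1],[-0.092,0.0153,0,-0.13,-1],[-0.114,0.019,0,-0.16,-1],[-0.127,0.0212,0,-0.18,-1],[-0.132,0.022,0,-0.19,-1],[-0.132,0.022,0,-0.19,-1],[-0.132,0.022,0,-0.19,-1]]]'
python3 - <<'E'
from h import *
d=np.load('pics/top1.npz')
im=cv2.imread('pics/top1.png')
cv2.imwrite('pics/tray.png',cv2.resize(im[135:255,365:505],None,fx=5,fy=5,interpolation=cv2.INTER_CUBIC))
E
```

```text
time: 8.0
tcp_pos: [0.5352, 0.0102, 0.2035]
tool_rot: [-0.0, 0.762, 0.648, 0.0]
ft_force: [0.4, 0.1, -6.4]
width: 0.18
time: 9.25
tcp_pos: [0.5357, -0.1229, 0.2033]
tool_rot: [-0.001, 0.697, 0.717, 0.0]
ft_force: [0.5, 0.1, -5.6]
width: 0.176
```

View pics/tray.png

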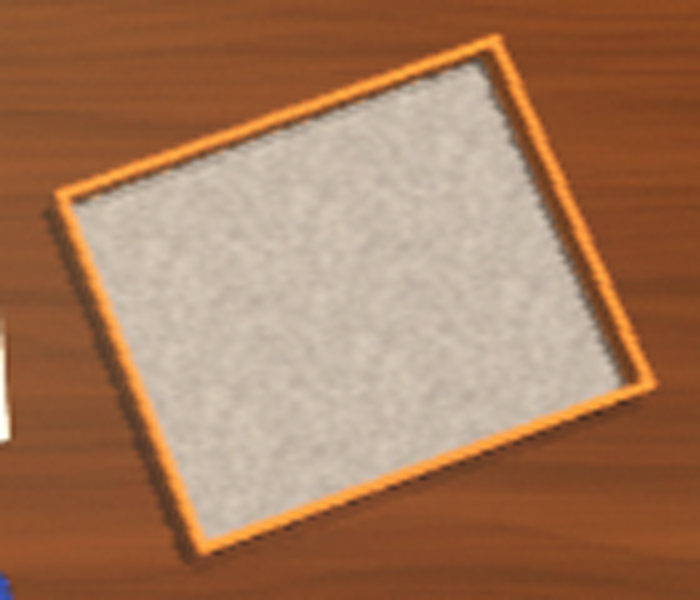

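The tray's outer rim corners in the crop are (57,190), (500,37), (655,383) and (203,553).

```bash
python3 - <<'E'
from h import *
from scipy.spatial.transform import Rotation as R
T=np.array([px2w('top1',365+a/5,135+b/5,.028) for a,b in[(57,190),(500,37),(655,383),(203,553)]])
print(T.mean(0),[np.linalg.norm(T[i]-T[i-1]).round(3) for i in range(4)],[np.arctan2(*(T[i]-T[i-1])[1::-1]).round(3) for i in range(4)])
s=read_state();q=s['tool_rot'];r=R.from_quat([*q[1:],q[0]]);m=r.as_matrix();print('jaw yaw',np.arctan2(m[1,1],m[0,1]),r.inv().apply(np.append(T.mean(0)[:2]-s['tcp_pos'][:2],0)),s['joint_positions'])
E
```

```text
[ 0.5752657  -0.25405093  0.028     ] [np.float64(0.24), np.float64(0.299), np.float64(0.235), np.float64(0.298)] [np.float64(0.335), np.float64(-1.246), np.float64(-2.809), np.float64(1.912)]
jaw yaw 0.02854643768280908 [-0.13226127  0.03584815 -0.00018926] [-0.09584975  0.45127493  0.34885989  1.83386505 -0.19477515  0.89013013
  0.37260702]
```

```bash
python3 -m handwheel '[[[-0.004,0.001,0,-0.01,-1],[-0.016,0.0044,0,-0.04,-1],[-0.036,0.0098,0,-0.085,-1],[-0.064,0.0175,0,-0.15,-1],[-0.092,0.0251,0,-0.215,-1],[-0.114,0.0311,0,-0.265,-1],[-0.127,0.0346,0,-0.295,-1],[-0.132,0.036,0,-0.305,-1],[-0.132,0.036,0,-0.305,-1],[-0.132,0.036,0,-0.305,-1]]]'
python3 -m handwheel '[[[0,0,0.003,0,-1],[0,0,0.010,0,-1],[0,0,0.019,0,-1],[0,0,0.028,0,-1],[0,0,0.034,0,-1],[0,0,0.036,0,-1],[0,0,0.036,0,-1]]]'
python3 -m handwheel '[[[0,0.02,0,0,-1],[0,-0.02,0,0,-1],[0,0.02,0,0,-1],[0,-0.02,0,0,-1],[0,0.02,0,0,-1],[0,-0.02,0,0,-1],[0,0.02,0,0,-1],[0,-0.02,0,0,-1],[0,0,0,0,-1],[0,0,0,0,-1]]]'
python3 - <<'E'
from h import *
s=save('scene','s3'); t=save('top','t3')
a=cv2.resize(s['img'][110:270,150:340,::-1],None,fx=3,fy=3); b=cv2.resize(t['img'][120:260,370:500,::-1],None,fx=3,fy=3)
h=max(len(a),len(b));p=lambda i:cv2.copyMakeBorder(i,0,h-len(i),0,0,0)
o=np.hstack([p(a),p(b)]);cv2.imwrite('pics/m3.png',cv2.resize(o,(800,int(h*800/o.shape[1]))))
E
```

```text
time: 10.5
tcp_pos: [0.5754, -0.2528, 0.2031]
tool_rot: [-0.001, 0.58, 0.815, 0.001]
ft_force: [-0.4, 0.3, -4.2]
width: 0.179
time: 11.38
tcp_pos: [0.5755, -0.2528, 0.167]
tool_rot: [-0.001, 0.58, 0.815, 0.001]
ft_force: [-0.4, 0.1, -5.1]
width: 0.178
time: 12.62
tcp_pos: [0.577, -0.252, 0.1675]
tool_rot: [0.0, 0.579, 0.815, 0.001]
ft_force: [-0.3, 0.8, -4.6]
width: 0.176
```

View pics/m3.png

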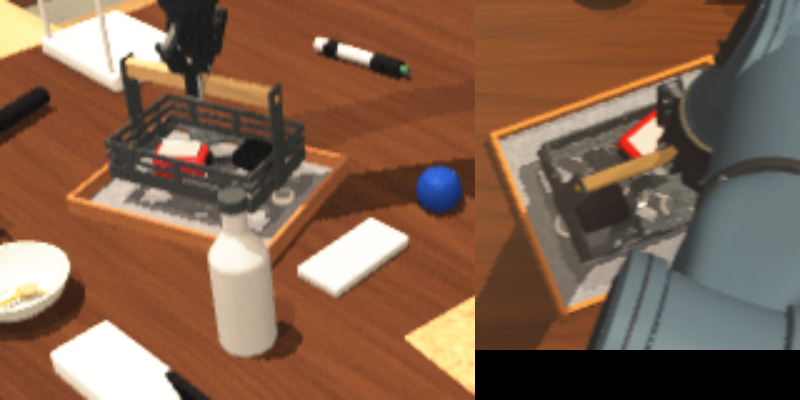

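The tags already seem to be falling: one is in the tray at (283,197). No tag is clearly visible in the basket. I'll shake once more, then look with the wrist camera.

```bash
python3 -m handwheel '[[[0,0.024,0,0,-1],[0,-0.024,0,0,-1],[0,0.024,0,0,-1],[0,-0.024,0,0,-1],[0,0.02,0,0,-1],[0,-0.02,0,0,-1],[0,0.015,0,0,-1],[0,-0.01,0,0,-1],[0,0,0,0,-1],[0,0,0,0,-1]]]'
python3 - <<'E'
from h import *
s=save('scene','s4'); t=save('wrist','w4')
a=cv2.resize(s['img'][130:250,160:330,::-1],None,fx=2.5,fy=2.5,interpolation=cv2.INTER_CUBIC); b=t['img'][:,:,::-1]
b=cv2.resize(b,None,fx=.66,fy=.66)
h=max(len(a),len(b));p=lambda i:cv2.copyMakeBorder(i,0,h-len(i),0,0,0)
o=np.hstack([p(a),p(b)]);cv2.imwrite('pics/m4.png',cv2.resize(o,(800,int(h*800/o.shape[1]))))
E
```

```text
time: 13.98
tcp_pos: [0.5762, -0.2524, 0.1674]
tool_rot: [-0.0, 0.579, 0.815, 0.001]
ft_force: [0.2, -0.5, -5.0]
width: 0.172
```

View pics/m4.png

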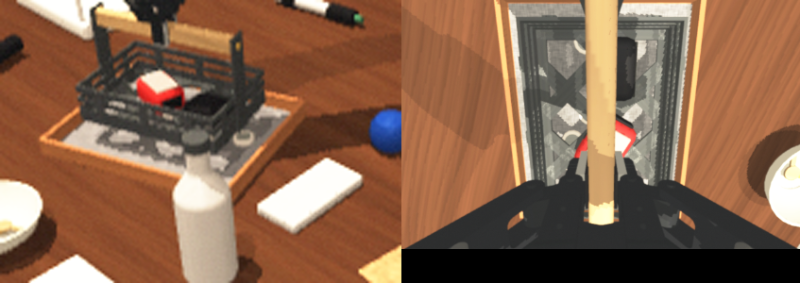

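```bash
python3 -m handwheel '[[[0,0.028,0,0,-1],[0,-0.028,0,0,-1],[0,0.028,0,0,-1],[0,-0.028,0,0,-1],[0,0.028,0,0,-1],[0,-0.028,0,0,-1],[0,0.02,0,0,-1],[0,-0.01,0,0,-1],[0,0,0,0,-1],[0,0,0,0,-1]]]'
python3 - <<'E'
from h import *
s=save('scene','s5'); t=save('wrist','w5')
a=cv2.resize(s['img'][130:240,165:325,::-1],None,fx=2.5,fy=2.5,interpolation=cv2.INTER_CUBIC); b=t['img'][0:310,150:480,::-1]
b=cv2.resize(b,None,fx=1.2,fy=1.2)
h=max(len(a),len(b));p=lambda i:cv2.copyMakeBorder(i,0,h-len(i),0,0,0)
o=np.hstack([p(a),p(b)]);cv2.imwrite('pics/m5.png',o[:,:800])
E
```

```text
time: 15.32
tcp_pos: [0.5765, -0.252, 0.1673]
tool_rot: [-0.0, 0.579, 0.815, 0.001]
ft_force: [0.2, -0.4, -4.3]
width: 0.172
```

View pics/m5.png

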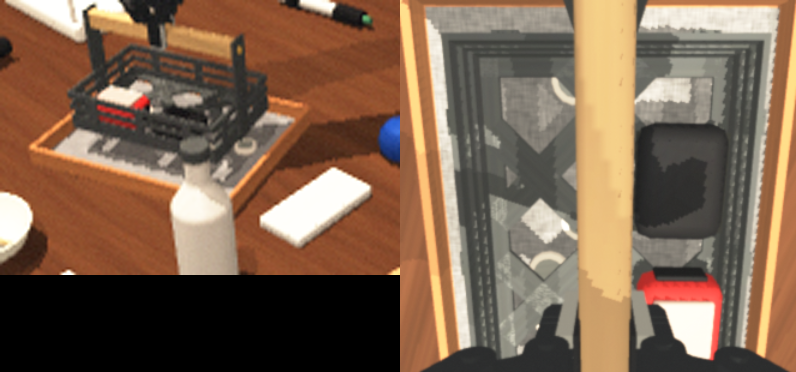

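Partial rings show through the floor holes at (570,92), (570,230) and (547,262), so those tags are below the floor. The earbud case and bike light lie flat. I'll raise the basket and carry it back partway, then check the tray.

```bash
python3 -m handwheel '[[[0,0,-0.003,0,-1],[0,0,-0.010,0,-1],[0,0,-0.019,0,-1],[0,0,-0.028,0,-1],[0,0,-0.034,0,-1],[0,0,-0.036,0,-1],[0,0,-0.036,0,-1]]]'
python3 -m handwheel '[[[0.004,0,0,0.01,-1],[0.016,0.001,0,0.04,-1],[0.036,0.002,0,0.085,-1],[0.064,0.003,0,0.15,-1],[0.094,0.004,0,0.215,-1],[0.118,0.005,0,0.265,-1],[0.132,0.005,0,0.295,-1],[0.137,0.005,0,0.305,-1],[0.137,0.005,0,0.305,-1],[0.137,0.005,0,0.305,-1]]]'
python3 -m handwheel '[[[0.004,0,0,0.005,-1],[0.016,0,0,0.02,-1],[0.036,0,0,0.05,-1],[0.064,0,0,0.09,-1],[0.092,0,0,0.13,-1],[0.114,0,0,0.16,-1],[0.127,0,0,0.18,-1],[0.132,0,0,0.19,-1],[0.132,0,0,0.19,-1],[0.132,0,0,0.19,-1]]]'
python3 - <<'E'
from h import *
s=save('scene','s6'); t=save('top','t6')
a=cv2.resize(s['img'][130:280,165:385,::-1],None,fx=2,fy=2,interpolation=cv2.INTER_CUBIC); b=t['img'][130:260,370:500,::-1]
b=cv2.resize(b,None,fx=2.7,fy=2.7,interpolation=cv2.INTER_CUBIC)
h=max(len(a),len(b));p=lambda i:cv2.copyMakeBorder(i,0,h-len(i),0,0,0)
o=np.hstack([p(a),p(b)]);cv2.imwrite('pics/m6.png',o[:,:800])
E
```

```text
time: 16.3
tcp_pos: [0.5759, -0.2523, 0.2032]
tool_rot: [-0.001, 0.579, 0.815, 0.001]
ft_force: [0.5, -0.1, -5.8]
width: 0.175
time: 17.55
tcp_pos: [0.5355, -0.1222, 0.2035]
tool_rot: [-0.0, 0.696, 0.718, 0.001]
ft_force: [1.0, -1.3, -5.9]
width: 0.175
time: 18.8
tcp_pos: [0.5315, 0.0091, 0.2037]
tool_rot: [-0.0, 0.761, 0.648, 0.001]
ft_force: [-0.7, 0.2, -4.5]
width: 0.177
```

View pics/m6.png

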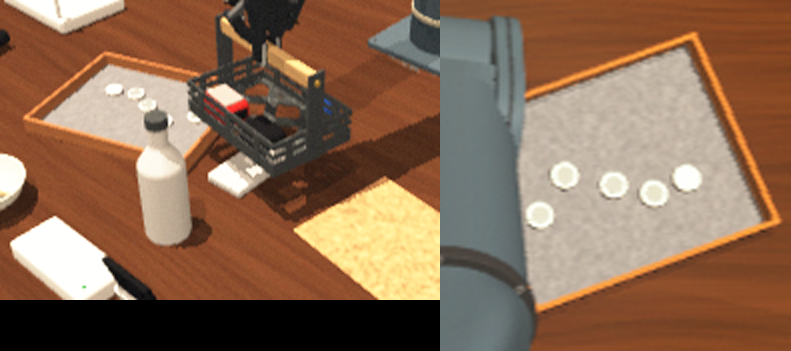

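All five tags lie in the tray: in the top view at (565,175), (540,215), (613,185), (654,193) and (687,178). The basket holds only the light and the case. I'll carry it back over the mat.

```bash
python3 -m handwheel '[[[0.004,-0.0005,0,0,-1],[0.016,-0.0019,0,0,-1],[0.036,-0.0042,0,0,-1],[0.064,-0.0075,0,0,-1],[0.092,-0.0107,0,0,-1],[0.114,-0.0133,0,0,-1],[0.128,-0.015,0,0,-1],[0.133,-0.0155,0,0,-1],[0.133,-0.0155,0,0,-1],[0.133,-0.0155,0,0,-1]]]'
python3 -m handwheel '[[[0.004,-0.0005,0,0,-1],[0.016,-0.0019,0,0,-1],[0.036,-0.0042,0,-0.01,-1],[0.064,-0.0075,0,-0.015,-1],[0.092,-0.0107,0,-0.02,-1],[0.114,-0.0133,0,-0.025,-1],[0.128,-0.015,0,-0.03,-1],[0.133,-0.0155,0,-0.03,-1],[0.133,-0.0155,0,-0.03,-1],[0.133,-0.0155,0,-0.03,-1]]]'
python3 -m handwheel '[[[0,0,0.004,0,-1],[0,0,0.014,0,-1],[0,0,0.028,0,-1],[0,0,0.042,0,-1],[0,0,0.053,0,-1],[0,0,0.060,0,-1],[0,0,0.064,0,-1],[0,0,0.066,0,-1],[0,0,0.066,0,-1],[0,0,0.066,0,-1]]]'
python3 - <<'E'
from h import *
t=save('wrist','w7');s=save('scene','s7')
a=cv2.resize(s['img'][180:300,300:430,::-1],None,fx=2.5,fy=2.5); b=cv2.resize(t['img'][:,:,::-1],None,fx=.7,fy=.7)
h=max(len(a),len(b));p=lambda i:cv2.copyMakeBorder(i,0,h-len(i),0,0,0)
o=np.hstack([p(a),p(b)]);cv2.imwrite('pics/m7.png',o[:,:800])
E
```

```text
time: 20.15
tcp_pos: [0.5375, 0.1418, 0.204]
tool_rot: [-0.0, 0.762, 0.648, 0.0]
ft_force: [0.4, 0.5, -4.8]
width: 0.177
time: 21.4
tcp_pos: [0.5439, 0.2743, 0.2042]
tool_rot: [0.0, 0.753, 0.658, 0.0]
ft_force: [-0.3, -0.5, -4.0]
width: 0.174
time: 22.65
tcp_pos: [0.5441, 0.2745, 0.1386]
tool_rot: [0.0, 0.753, 0.658, 0.001]
ft_force: [0.5, -0.4, -4.4]
width: 0.176
```

View pics/m7.png

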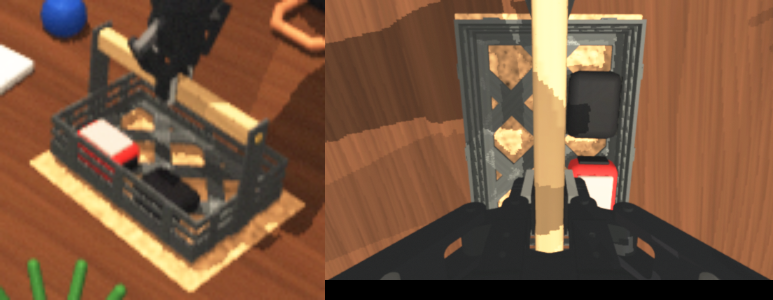

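The basket is over the mat, aligned and centred. I'll lower it the last 12 mm slowly.

```bash
python3 -m handwheel '[[[0,0.0,0.002,0,-1],[0,0,0.004,0,-1],[0,0,0.006,0,-1],[0,0,0.008,0,-1],[0,0,0.009,0,-1],[0,0,0.010,0,-1],[0,0,0.011,0,-1],[0,0,0.0115,0,-1],[0,0,0.012,0,-1],[0,0,0.012,0,-1]]]'
```

```text
time: 24.0
tcp_pos: [0.5447, 0.2743, 0.1277]
tool_rot: [0.0, 0.753, 0.658, 0.001]
ft_force: [-0.3, -1.3, 9.4]
width: 0.177
```

The force has gone from -4.4 N to +9.4 N, so the basket is standing on the mat. I'll release it and rise.

```bash
python3 -m handwheel '[[[0,0,-0.0008,0,-1],[0,0,-0.0008,0,-1],[0,0,-0.0008,0,-0.5],[0,0,-0.0008,0,-0.2],[0,0,-0.0008,0,0.2],[0,0,-0.0008,0,0.6],[0,0,-0.0008,0,0.6],[0,0,-0.0008,0,0.6]]]'
python3 -m handwheel '[[[0,0,-0.01,0,0.6],[0,0,-0.03,0,0.6],[0,0,-0.06,0,0.6],[0,0,-0.10,0,0.6],[0,0,-0.14,0,0.6],[0,0,-0.17,0,0.6],[0,0,-0.175,0,0.6],[0,0,-0.175,0,0.6]]]'
python3 - <<'E'
from h import *
t=save('wrist','w8');s=save('top','t8')
a=s['img'][130:270,210:510,::-1]; a=cv2.resize(a,None,fx=1.2,fy=1.2); b=cv2.resize(t['img'][:310,200:440,::-1],None,fx=1.8,fy=1.8)
h=max(len(a),len(b));p=lambda i:cv2.copyMakeBorder(i,0,h-len(i),0,0,0)
cv2.imwrite('pics/m8.png',np.hstack([p(a),p(b)]))
E
```

```text
time: 25.0
tcp_pos: [0.5447, 0.2743, 0.1285]
tool_rot: [0.0, 0.753, 0.658, 0.001]
ft_force: [1.1, -0.1, -0.6]
width: 0.8
time: 26.0
tcp_pos: [0.5441, 0.274, 0.3036]
tool_rot: [0.0, 0.753, 0.658, 0.001]
ft_force: [-0.2, -0.7, -0.3]
width: 0.8
```

View pics/m8.png

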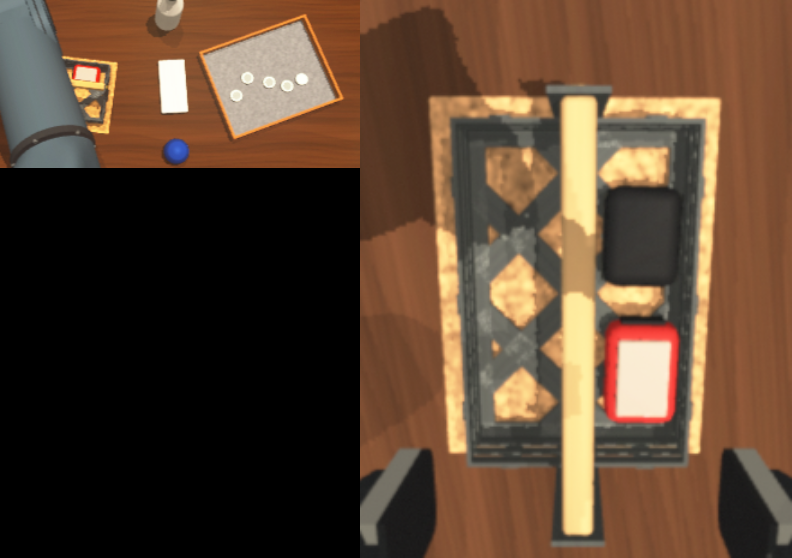

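In the wrist view the bar runs from (578,97) to (578,535), with the mat evenly around the basket. The five tags are in the tray. I'll check the numbers and hand in if they are good.

```bash
python3 - <<'E'
from h import *
g=lambda x,y,z:px2w('w8',(x-360)/1.8+200,y/1.8,z)
a,b=g(578,97,.146),g(578,535,.146);m=np.mean([g(x,y,.004) for x,y in[(431,97),(720,97),(698,453),(449,453)]],0)
mv=g(431,97,.004)+g(720,97,.004)-g(698,453,.004)-g(449,453,.004)
d=(a+b)/2-m;ang=np.arctan2(*(a-b)[:2])-np.arctan2(*mv[:2]);print(d,ang,np.linalg.norm(a-b))
if np.hypot(*d[:2])<.015 and abs(ang)<.08: print(job_done())
E
```

```text
[ 0.001754   -0.00179319  0.142     ] -0.007139703675214132 0.2141546551275928
the job is handed in; nothing more can be done
None
```

The job is done and handed in, after about 26 s of the 58 s. I lifted the basket by its bar, carried it to the tray and shook it side to side in three bursts until the tags fell through. Then I carried it back, set it on the mat while still gripped, released it and backed the arm away.

- **Tags:** the last overhead view shows all five in the tray. The fingers never went near them.
- **Basket:** the bar centre measures about 2.5 mm from the mat's centre and is 0.007 rad off its long axis. The earbud case and bike light lie inside on its floor.
- **Other things:** the flask, power bank and paperweight look untouched. The glasses case was hidden by the arm in the last overhead view, so I did not re-check it. The basket never came near it.
- **Disagreement:** the basket touched down with the tool about 1 mm higher than at the grasp, probably a slight slip of the bar during the shake.

No check failed, but handing in reports no verdict.

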